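# Prove a brass burner cap on the thread gauge and sort it

### The job

Take the brass cap that stands on the blue pad and screw it (clockwise, without forcing it) down the threaded gauge until it stops. Then unscrew it and stand it upright in the green tray if it had turned fully home on the gauge's shoulder, or in the red tray if it had stopped short. Leave the cap on the grey pad and everything else on the bench as they are.

Things in the scene. Friction and masses are not known exactly. Their poses are not given: they have to be found in the camera images.
- cap_1_mid (a point): brass screw cap, one of two that look alike: upright, round, closed on top, open below, 56 mm high, about 0.3 kg; knurled head (top 20 mm) 40 mm across, skirt below it 38 mm. Inside, 5 mm above the rim, 3 thread lugs 120 deg apart, one along its +x. One of the two turns home, the other is bored too shallow. Point: its centre, 28 mm above its lower rim; z is its axis, up
- cap_2_mid (a point): brass screw cap, one of two that look alike: upright, round, closed on top, open below, 56 mm high, about 0.3 kg; knurled head (top 20 mm) 40 mm across, skirt below it 38 mm. Inside, 5 mm above the rim, 3 thread lugs 120 deg apart, one along its +x. One of the two turns home, the other is bored too shallow. Point: its centre, 28 mm above its lower rim; z is its axis, up
- gauge_shoulder (a point): centre of the flat top of the bolted steel gauge's round shoulder, 48 mm across, 30 mm above the bench; z up, x is the gauge's yaw. A cap that is fully home rests with its lower rim on it, its centre 28 mm above this point. The shallow cap stops dead 5 mm higher. More than 60 N between cap and gauge counts as forcing it
- gauge_tip (a point): top of the gauge's upright stud, 32 mm above the shoulder; the stud is 18 mm in diameter, its last 6 mm taper to 11 mm. Inside a cap the stud and thread have 1.5 mm of play to each side. A cap off the thread must be lifted until its rim is above this point to come clear
- gauge_thread (a point): a point on the stud's axis 17 mm above the shoulder, at the thread's upper end: a right-hand three-start thread, 27 mm across; clockwise from above goes down, 24 mm a turn, about 2 mm of axial play. Starts at 0, 120, 240 deg of the gauge's yaw. Set on unturned, a cap rests 8 to 16 mm above home by its yaw (16 where a lug meets a start, less the farther clockwise of it)
- gauge_base (a point): centre of the top of the gauge's base plate, 90 mm square and 10 mm thick, fixed to the bench
- pad_blue_top (a point): centre of the top of the blue disc (64 mm across, 4 mm thick, fixed) on which the cap to be tested stands, within 8 mm of the centre
- pad_grey_top (a point): the same of the grey disc, on which the other cap stands; that cap stays there
- tray_green_in (a point): centre of the inner floor (4 mm above the bench) of the fixed green tray, 102 mm square inside, walls 4 mm thick and 14 mm high over the bench: for caps that turn fully home
- tray_red_in (a point): the same of the red tray, of the same size: for caps that stop short
- jar: amber glass jar with a black lid, 52 mm across, 65 mm high, loose bystander; origin at its underside
- tweezers: steel tweezers lying flat, 150 mm long, 5 mm thick, loose bystander; origin at the middle, on the bench
- tube: copper tube offcut lying on the bench, 16 mm across, 90 mm long, loose bystander
- brush: brush lying on the left, loose bystander

How it is judged:
By the outcome, as a careful person would: the job done as asked, in the order asked, and still so for the second after the job is handed in, with the robot touching nothing.
It also fails if it takes over 72 s, if anything falls off the work surface, if the arm or the gripper's body presses on something with over 40 N, if the wrist force passes 120 N, or if a joint passes its speed limit or range.

### The arm

A 6-joint arm with a two-finger parallel gripper is mounted at the origin on the work surface. World frame = base frame: x ahead of the robot, y to its left, z up, the work surface at z = 0. Lengths are in m, angles in rad, forces in N, time in s.
With the tool pointing down it reaches from about 0.325 to 0.925 m from the base axis. Payload 3.1 kg.
Tool frame: the origin (TCP) lies at the very end of the fingers, on their centre line; the grasp point (between the pads) lies 19 mm behind it; z points along the fingers, y is the direction in which the jaws open and shut (so a half turn about z gives the same grasp; the last joint's range is limited). The gripper opens to 85 mm and grips with 20 to 120 N. Pads are 22 mm wide; open, the fingers measure 114 mm over their backs; the gripper's body (76 mm by 85 mm) begins 54 mm behind the grasp point. The pads swing forward as they close: fully open they stand 13 mm farther back than shut.
Start: joints at [1.042, 0.217, 1.613, -0, 1.311, -0.112], TCP at [0.253, 0.572, 0.198] pointing down, gripper open.
Joint ranges: [-2.75, 2.75], [-0.78, 2.1], [0.31, 2.55], [-1.13, 4.27], [0.13, 2.63], [-2.58, 2.58]. Speed limits (rad/s): [2.79, 2.79, 3.14, 3.14, 3.14, 3.14].

### API

Orientations are given as a 3x3 rotation matrix whose columns are the frame's x, y, z axes.
In Python, from cell import manip gives the robot as it stands. The module is installed in compiled form; this text tells all that it offers.
- The arm moves only by the shell command python3 -m pendant 'ROWS' [FORCE]. ROWS is text: rows parted by semicolons, each of 7 numbers parted by spaces: the shift along the world's x, y, z in cm, then the turn, a rotation vector about the world's x, y, z in degrees, then the opening, from -1 (shut) to 1 (fully open). A call has 1 to 5 rows; each row is the pose to reach, as a shift and turn from the pose commanded when the call began; what a row does not reach only later rows make up. A row lasts 1/12 s, in which the tool goes at most 41.7 mm and 7.16 degrees, less where a joint would pass 70% of its speed; a pose out of reach is approached as far as the arm can. A call with a gripper value outside its range is refused whole. The fingers move at their own pace and stop on an object; FORCE is the grip in N (left out, the last holds). Time passes only in rows, so rows that repeat a pose let the fingers close. It gives the time, the measured TCP pose, the force and the opening at its end, in the units of the state.
- manip.get_obs(): the state, without advancing time (a new reading comes with each control period).
- manip.read_camera(name): name is "scene" or "top" or "wrist"; returns a dict with "image" (384x512x3 uint8, red, green, blue), "K" (3x3 intrinsics, pixels), "rvec" (rotation vector, rad) and "tvec" (3), from world to camera coordinates, as OpenCV has them; the wrist camera has in their place "mount" (4x4, takes a point from camera to tool coordinates, whose origin is the TCP and whose axes are the flange's). Camera axes: x right, y down, z forward; pixel columns grow to the right and rows downward; lengths in m; the calibration is good to about 2 mm. A picture is of the moment at which its call begins: read the wrist's pose just before it. There is no depth.
- manip.close_job(): hands the job in, once; it reports no verdict.
The state is a dict: "time": time; "qpos": joint angles; "joint_vel": joint speeds; "tau": joint torques, N m; "position": TCP position; "tool_rot": TCP orientation; "wrist_force": force on the tool from outside, world axes, zero at the start; "moment": the same for the moment, N m; "finger_gap": opening from 0.0 (shut) to 1.0 (fully open).
Only numpy, scipy, OpenCV 4.12 (cv2) and the standard library are available. Lean on these libraries where they do the work, as an engineer would, in place of code of your own. Each camera call takes 0.05 s, during which the arm holds its last target.

## Working session

There is one attempt and no reset: what is moved stays moved. The work goes in short steps, Python scripts to look and compute and a shell command to move; the robot and the scene stay as the last step left them, time stands still between calls to the robot, and variables do not carry over. Pictures are saved under pics/ and viewed, and the job is handed in when it is done.

```bash
mkdir -p pics; cat > h.py <<'E'
import numpy as np, cv2
from cell import manip
def cam(name):
    o=manip.get_obs(); c=manip.read_camera(name)
    K=np.array(c["K"],float)
    if "mount" in c:
        M=np.array(c["mount"]); T=np.eye(4); T[:3,:3]=np.array(o["tool_rot"]).reshape(3,3); T[:3,3]=o["position"]
        W=T@M
    else:
        R=cv2.Rodrigues(np.array(c["rvec"],float))[0]; t=np.array(c["tvec"],float).ravel()
        W=np.eye(4); W[:3,:3]=R.T; W[:3,3]=-R.T@t
    return c["image"],K,W
def pt(K,W,u,v,z):
    d=W[:3,:3]@np.linalg.inv(K)@np.array([u,v,1.]); s=(z-W[2,3])/d[2]
    return W[:3,3]+s*d
def px(K,W,p):
    q=np.linalg.inv(W)@np.append(p,1); r=K@q[:3]; return r[:2]/r[2]
def save(n,im,crop=None,k=1):
    if crop: im=im[crop[1]:crop[3],crop[0]:crop[2]]
    im=cv2.resize(im,None,fx=k,fy=k,interpolation=cv2.INTER_CUBIC)
    cv2.imwrite('pics/'+n+'.png',im[:,:,::-1])
E
python3 - <<'E'
from h import *
for n in ("scene","top","wrist"):
    im,K,W=cam(n); save(n+'0',im,None,1.5); np.savez(n+'0',im=im,K=K,W=W); print(n,K.round(1).tolist(),W.round(3).tolist())
o=manip.get_obs(); print(o)
E
```

```text
scene [[486.8, 0.0, 253.0], [0.0, 486.8, 199.1], [0.0, 0.0, 1.0]] [[0.647, 0.611, -0.456, 1.198], [0.763, -0.529, 0.372, -0.436], [-0.013, -0.589, -0.808, 1.155], [0.0, 0.0, 0.0, 1.0]]
top [[447.9, 0.0, 254.5], [0.0, 447.9, 187.9], [0.0, 0.0, 1.0]] [[0.03, -0.981, 0.193, 0.407], [-1.0, -0.03, 0.003, 0.029], [0.003, -0.193, -0.981, 1.029], [0.0, 0.0, 0.0, 1.0]]
wrist [[274.5, 0.0, 251.3], [0.0, 274.5, 194.0], [0.0, 0.0, 1.0]] [[0.404, 0.868, 0.288, 0.179], [0.915, -0.384, -0.128, 0.605], [-0.001, 0.315, -0.949, 0.374], [0.0, 0.0, 0.0, 1.0]]
{'time': 0.15, 'qpos': array([ 1.04180595e+00,  2.17601288e-01,  1.61461113e+00, -6.41624092e-06,
        1.31132939e+00, -1.12234969e-01]), 'joint_vel': array([-1.00700390e-03, -9.77399153e-04, -2.29961927e-03,  1.63665319e-03,
       -1.56778233e-03, -3.89694534e-05]), 'tau': array([-1.02650122e-04, -3.97447085e+01, -3.04415631e+01, -1.53496017e-04,
        5.80629319e-03,  2.12420485e-05]), 'position': array([0.2526344 , 0.57088011, 0.19663185]), 'tool_rot': array([[-9.14407713e-01,  4.04793252e-01, -9.78309665e-04],
       [ 4.04794378e-01,  9.14406184e-01, -1.68586679e-03],
       [ 2.12144907e-04, -1.93758385e-03, -9.99998100e-01]]), 'wrist_force': array([ 0.04964613, -0.74124691,  0.09389144]), 'moment': array([-0.01930423, -0.03344783,  0.02775332]), 'finger_gap': 1.0014799806155215}
```

View pics/scene0.png

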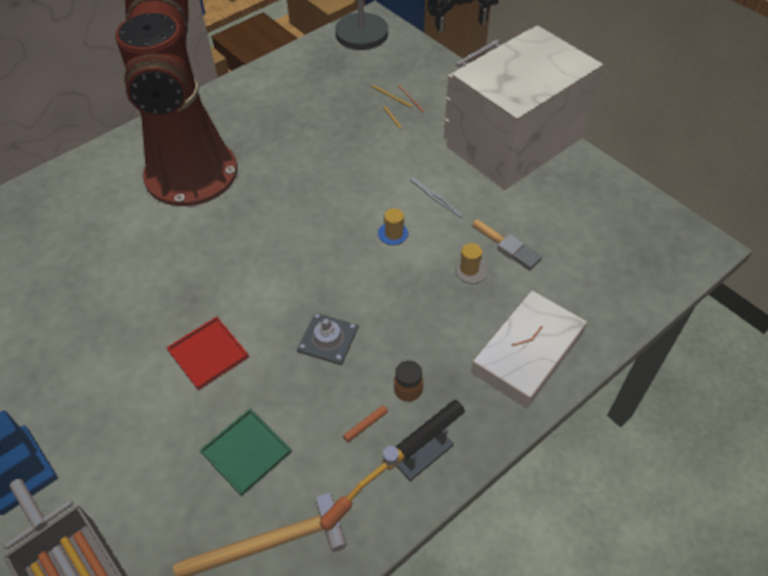

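View pics/top0.png

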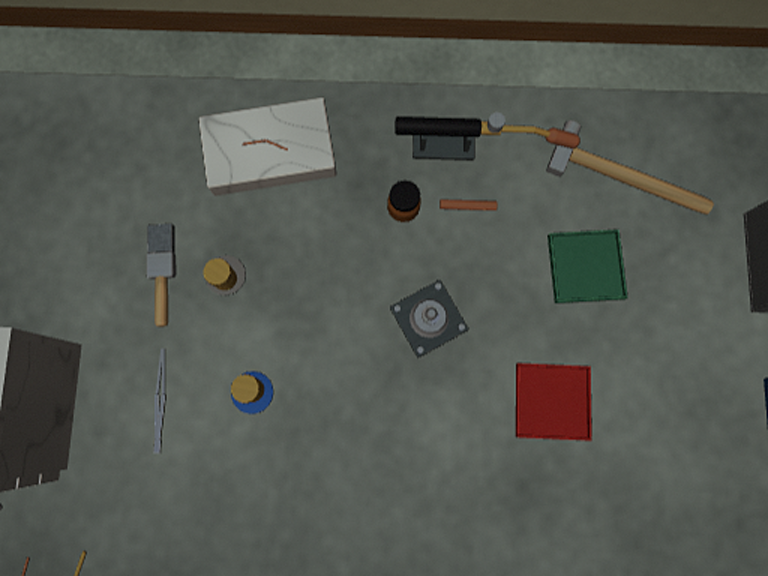

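View pics/wrist0.png

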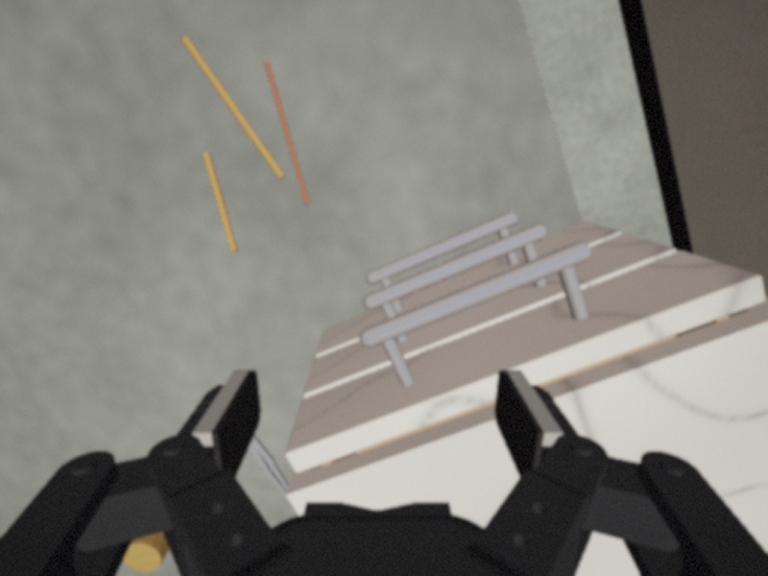

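```bash
python3 - <<'E'
from h import *
d=np.load('top0.npz'); im=d['im']
a=cv2.resize(im[225:300,130:210],None,fx=5,fy=5,interpolation=2)
b=cv2.resize(im[180:245,250:320],None,fx=5.7,fy=5.7,interpolation=2)
save('tblue',im,(140,230,200,285),8); save('tgau',im,(250,180,320,245),9)
d=np.load('scene0.npz'); im=d['im']
save('sblue',im,(240,130,290,170),12); save('sgau',im,(190,200,250,250),12)
E
```

```text
(no output)
```

View pics/tblue.png

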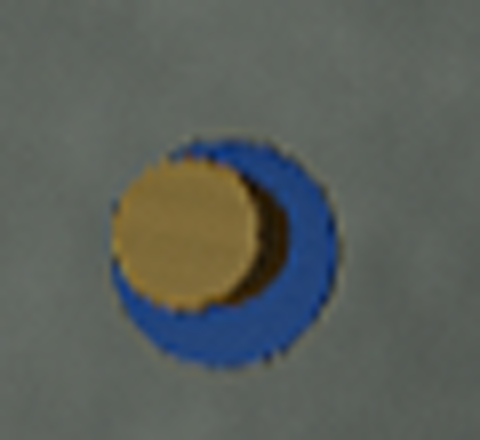

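View pics/tgau.png

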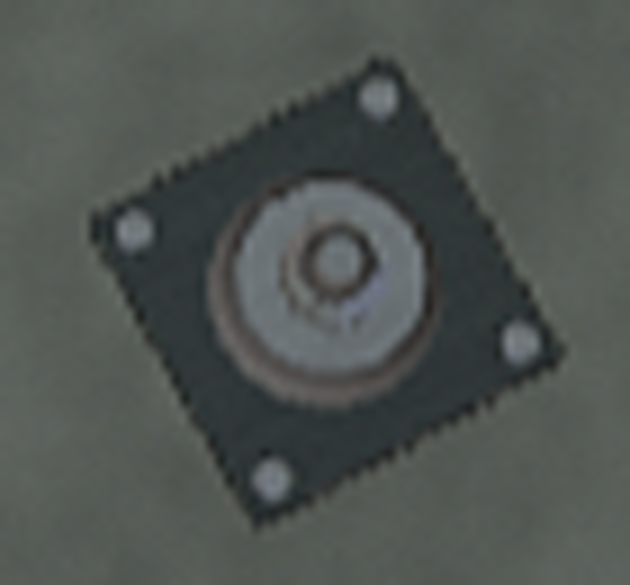

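View pics/sblue.png

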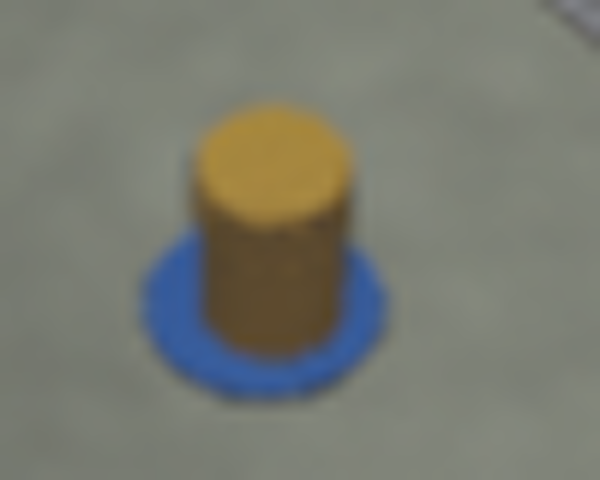

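View pics/sgau.png

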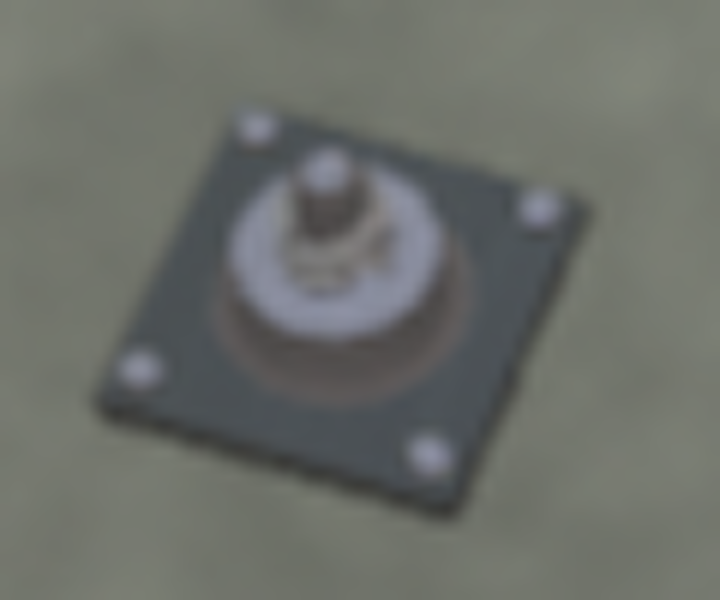

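```bash
python3 - <<'E'
from h import *
def P(f,x0,y0,k,u,v,z):
    d=np.load(f); return pt(d['K'],d['W'],x0+(u+.5)/k-.5,y0+(v+.5)/k-.5,z).round(4)
t='top0.npz';s='scene0.npz'
print('cap',P(t,140,230,8,186,234,.06),P(s,240,130,12,275,163,.06))
print('pad',P(t,140,230,8,227,254,.004),P(s,240,130,12,265,307,.004))
print('tip',P(t,250,180,9,341,258,.062),P(s,190,200,12,328,168,.062))
print('sh',P(t,250,180,9,332,276,.03),P(s,190,200,12,337,248,.03))
b=np.array([P(t,250,180,9,*q,.011) for q in((380,98),(134,230),(272,480),(520,342))]); print('bolt',b.mean(0))
e=b-b.mean(0); print(np.degrees(np.arctan2(e[:,1],e[:,0])))
b=np.array([P(s,190,200,12,*q,.011) for q in((257,128),(539,208),(430,454),(139,370))]); print('bolt',b.mean(0))
e=b-b.mean(0); print(np.degrees(np.arctan2(e[:,1],e[:,0])))
print('green',P(t,0,0,1.5,588,266,.008),P(s,0,0,1.5,246,452,.008));print('red',P(t,0,0,1.5,554,402,.008),P(s,0,0,1.5,208,353,.008))
print('jar',P(t,0,0,1.5,405,193,.065),'box', [P(t,0,0,1.5,*q,.15) for q in((10,330),(80,345),(68,470))])
print('tw',P(t,0,0,1.5,163,350,.0),P(t,0,0,1.5,158,452,.0),'capgrey',P(t,0,0,1.5,217,272,.06))
E
```

```text
cap [0.4371 0.2229 0.06  ] [0.439  0.2262 0.06  ]
pad [0.4337 0.2221 0.004 ] [0.4368 0.2249 0.004 ]
tip [ 0.5542 -0.0416  0.062 ] [ 0.5544 -0.0382  0.062 ]
sh [ 0.5545 -0.0417  0.03  ] [ 0.5546 -0.0388  0.03  ]
bolt [ 0.554525 -0.04175   0.011   ]
[ -14.69642934   75.18944459  165.40258145 -104.43086438]
bolt [ 0.5533   -0.038175  0.011   ]
[ 165.44432913   75.54729073  -14.28258711 -104.3827863 ]
green [ 0.6432 -0.2883  0.008 ] [ 0.6474 -0.2856  0.008 ]
red [ 0.4327 -0.2313  0.008 ] [ 0.4377 -0.2281  0.008 ]
jar [0.734  0.0012 0.065 ] box [array([0.5008, 0.5177, 0.15  ]), array([0.4839, 0.4237, 0.15  ]), array([0.3261, 0.4204, 0.15  ])]
tw [0.4933 0.3634 0.    ] [0.342  0.3567 0.    ] capgrey [0.6053 0.2751 0.06  ]
```

```bash
python3 -m pendant '0 0 4 0 0 7 1; 0 0 6 0 0 14 1; 2 -3 6 0 0 21 1; 4 -6.5 6 0 0 28 1; 6 -10 6 0 0 35 1' 60; python3 -m pendant '2 -4 0 0 0 7 1; 4 -8 0 0 0 14 1; 6 -12 0 0 0 21 1; 8 -16 0 0 0 28 1; 9.5 -19.6 0 0 0 34 1'
```

```text
time: 0.57
position: [0.3128, 0.4718, 0.258]
tool_rot: [[-0.98, -0.198, 0.001], [-0.198, 0.98, 0.0], [-0.001, 0.0, -1.0]]
wrist_force: [1.1, 0.3, -0.2]
finger_gap: 1.002
time: 0.98
position: [0.3965, 0.3007, 0.2574]
tool_rot: [[-0.724, -0.69, -0.0], [-0.69, 0.724, -0.0], [0.0, -0.0, -1.0]]
wrist_force: [0.7, -0.1, -0.3]
finger_gap: 1.0
```

```bash
python3 - <<'E'
from h import *
im,K,W=cam('wrist'); save('w1',im,None,1.5); np.savez('w1',im=im,K=K,W=W); print(manip.get_obs()['position'], px(K,W,np.array([.438,.2245,.06])))
E
```

```text
[0.39929587 0.29494599 0.25739563] [189.51566245 147.05357961]
```

View pics/w1.png

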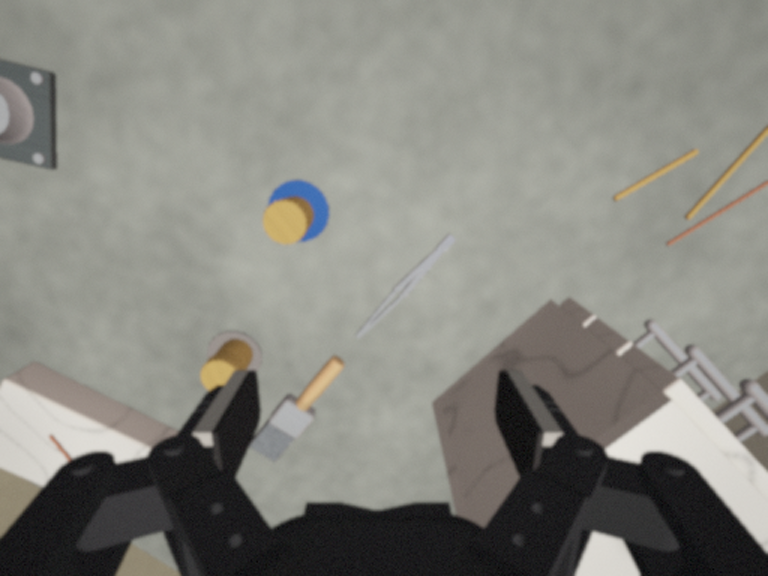

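```bash
python3 -m pendant '1.5 -2.5 -2 0 0 0 1; 3 -5 -4 0 0 0 1; 3 -5 -8 0 0 0 1; 3 -5 -12 0 0 0 1; 3 -5 -12 0 0 0 1';  python3 - <<'E'
from h import *
im,K,W=cam('wrist'); save('w2',im,None,1.5); np.savez('w2',im=im,K=K,W=W); o=manip.get_obs();print(o['position'],o['qpos'], px(K,W,np.array([.438,.2245,.06])))
E
```

```text
time: 1.45
position: [0.4191, 0.249, 0.1289]
tool_rot: [[-0.729, -0.684, -0.016], [-0.684, 0.729, -0.007], [0.017, 0.006, -1.0]]
wrist_force: [-1.9, -1.4, -2.1]
finger_gap: 1.003
[0.42134381 0.25038464 0.13273075] [ 3.92785208e-01  4.38437804e-03  1.97533497e+00  1.35211738e-04
  1.17429934e+00 -1.93261581e+00] [217.84424442 190.37028593]
```

View pics/w2.png

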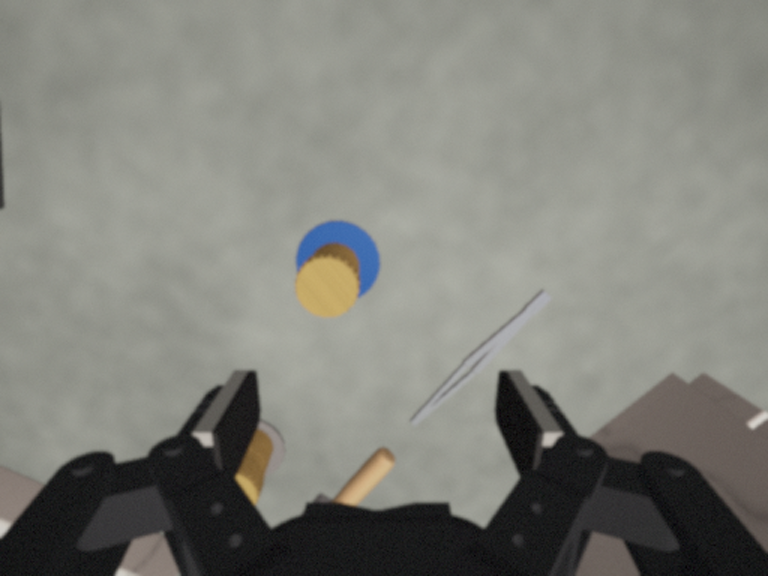

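```bash
python3 -m pendant '0 0 0 0 0 0 1;0 0 0 0 0 0 1;0 0 0 0 0 0 1';  python3 - <<'E'
from h import *
im,K,W=cam('wrist'); save('w3',im,None,1.5); np.savez('w3',im=im,K=K,W=W); o=manip.get_obs();print(o['position'],o['qpos'], px(K,W,np.array([.438,.2245,.06])))
E
```

```text
time: 1.75
position: [0.4284, 0.254, 0.1411]
tool_rot: [[-0.727, -0.686, 0.006], [-0.686, 0.727, 0.002], [-0.006, -0.002, -1.0]]
wrist_force: [0.3, -0.4, 0.8]
finger_gap: 0.993
[0.42825943 0.25384031 0.1409038 ] [ 3.93976367e-01 -2.07669220e-03  1.96506800e+00  1.82944757e-06
  1.17284177e+00 -1.93317646e+00] [222.38615171 174.73975945]
```

View pics/w3.png

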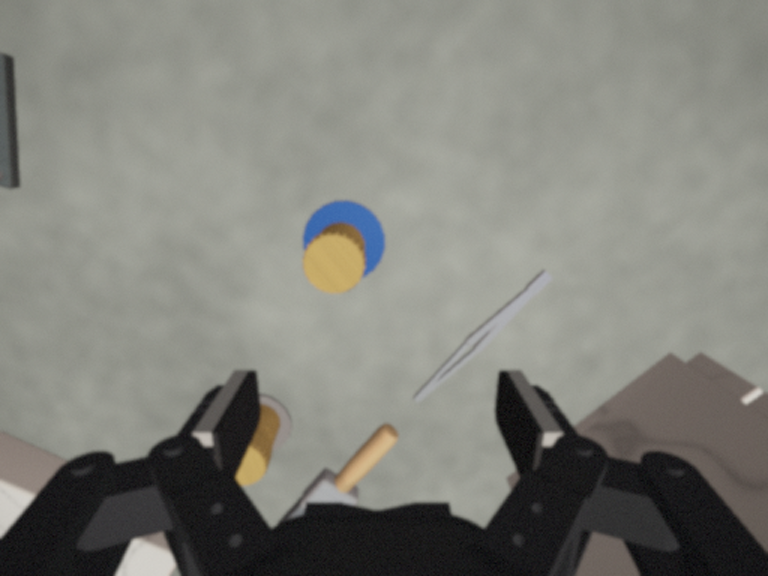

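```bash
python3 -m pendant '0.5 -1.5 -1 0 0 0 1;0.97 -2.9 -2 0 0 0 1;0.97 -2.9 -3.5 0 0 0 1; 0.97 -2.9 -5 0 0 0 1; 0.97 -2.9 -5 0 0 0 1';  python3 -m pendant '0 0 0 0 0 0 1;0 0 0 0 0 0 1'; python3 - <<'E'
from h import *
im,K,W=cam('wrist'); save('w4',im,None,1.5); np.savez('w4',im=im,K=K,W=W); o=manip.get_obs();print(o['position'],o['qpos'], px(K,W,np.array([.438,.2245,.06])))
E
```

```text
time: 2.22
position: [0.4347, 0.2231, 0.0867]
tool_rot: [[-0.728, -0.686, -0.002], [-0.686, 0.728, -0.001], [0.002, 0.001, -1.0]]
wrist_force: [-1.5, -0.7, -0.6]
finger_gap: 1.0
time: 2.38
position: [0.4371, 0.2242, 0.0895]
tool_rot: [[-0.727, -0.686, 0.003], [-0.686, 0.727, 0.001], [-0.003, -0.001, -1.0]]
wrist_force: [0.6, 0.4, -0.3]
finger_gap: 1.0
[0.43723515 0.22426115 0.08957015] [ 3.30978931e-01  5.45729123e-02  2.01469344e+00  4.86063744e-06
  1.06904663e+00 -1.99595803e+00] [250.5701047  208.22819054]
```

View pics/w4.png

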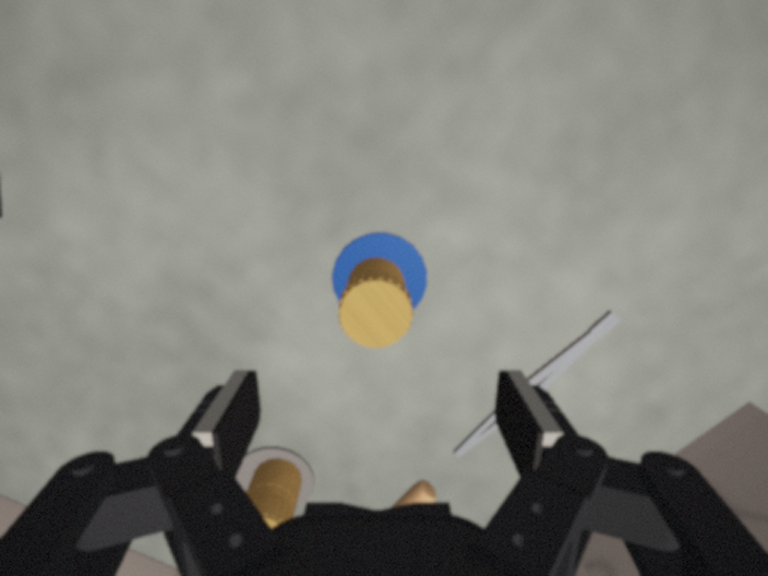

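```bash
python3 -m pendant '0.1 0 -2 0 0 0 1;0.1 0 -4 0 0 0 1;0.1 0 -5.8 0 0 0 1; 0.1 0 -5.8 0 0 0 1; 0.1 0 -5.8 0 0 0 0' 60;  python3 -m pendant '0 0 0 0 0 0 -0.4;0 0 0 0 0 0 -1;0 0 0 0 0 0 -1;0 0 0 0 0 0 -1;0 0 0 0 0 0 -1'; python3 -m pendant '0 0 0 0 0 0 -1;0 0 0 0 0 0 -1;0 0 0 0 0 0 -1'
```

```text
time: 2.85
position: [0.4366, 0.2236, 0.03]
tool_rot: [[-0.728, -0.686, -0.001], [-0.686, 0.728, -0.0], [0.001, 0.0, -1.0]]
wrist_force: [0.1, -0.8, 0.1]
finger_gap: 0.886
time: 3.27
position: [0.4374, 0.2237, 0.0305]
tool_rot: [[-0.728, -0.686, 0.001], [-0.686, 0.728, 0.0], [-0.001, -0.001, -1.0]]
wrist_force: [0.0, -0.0, -0.4]
finger_gap: 0.145
time: 3.52
position: [0.4368, 0.2235, 0.0298]
tool_rot: [[-0.728, -0.686, -0.0], [-0.686, 0.728, -0.0], [0.0, -0.0, -1.0]]
wrist_force: [0.4, 0.0, 0.3]
finger_gap: 0.003
```

```bash
python3 - <<'E'
from h import *
im,K,W=cam('wrist'); save('w5',im,None,1.5)
im,K,W=cam('scene'); save('s5',im,(200,60,400,210),4)
E
```

```text
(no output)
```

View pics/w5.png

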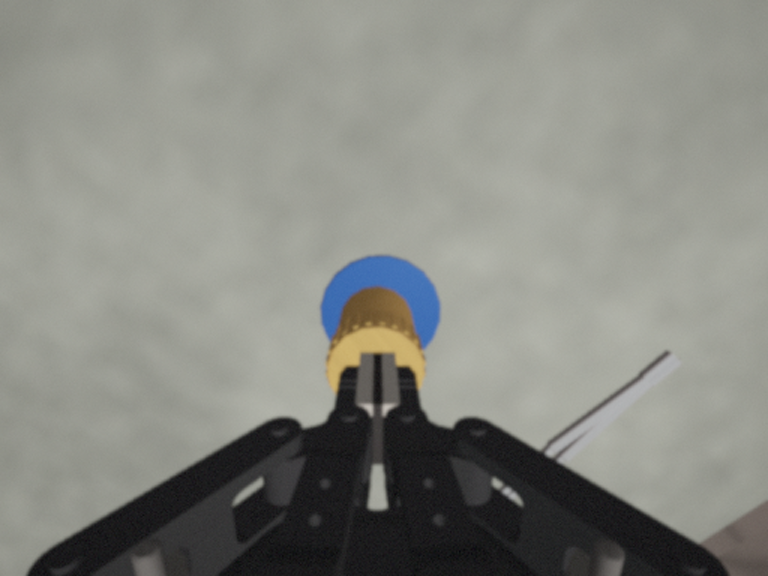

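View pics/s5.png

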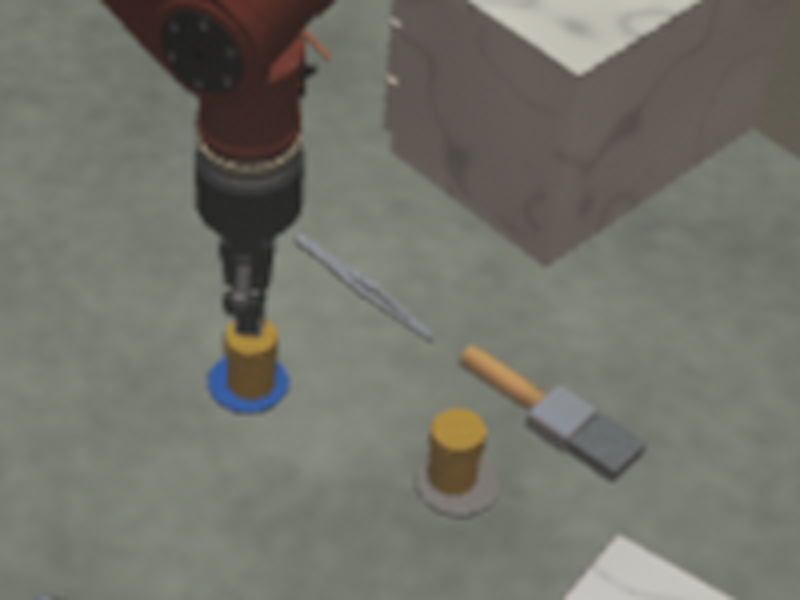

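```bash
python3 - <<'E'
from h import *
for n,dia in (('w1',46/1.5),('w2',64/1.5),('w3',62.5/1.5),('w4',73/1.5)):
    d=np.load(n+'.npz'); K,W=d['K'],d['W']
    q=np.linalg.inv(W)@np.array([.438,.2245,.06,1]); print(n,q[:3].round(3),'size depth',274.5*.04/dia, np.linalg.norm(q[:3]))
im,K,W=cam('wrist'); o=manip.get_obs(); print(o['position'],o['wrist_force'],W.round(3).tolist())
print(px(K,W,np.array(o['position'])), px(K,W,np.array([.438,.2245,.06])))
T=np.array(o['position'])
E
```

```text
w1 [-0.084 -0.064  0.374] size depth 0.3580434782608696 0.3882174690117979
w2 [-0.031 -0.003  0.258] size depth 0.25734375000000004 0.2600858743007421
w3 [-0.028 -0.019  0.266] size depth 0.26352000000000003 0.2681701678098248
w4 [-0.001  0.012  0.222] size depth 0.2256164383561644 0.2220154008977256
[0.43671281 0.22347294 0.02964474] [ 0.51796324 -0.47640755  0.08213105] [[-0.686, 0.69, 0.23, 0.378], [0.727, 0.651, 0.218, 0.168], [0.001, 0.317, -0.948, 0.207], [0.0, 0.0, 0.0, 1.0]]
[251.08757403 222.41780555] [250.86903194 245.84868536]
```

```bash
python3 -m pendant '0 0 0 0 0 0 1;0 0 0 0 0 0 1;0 0 0 0 0 0 1;0 0 0 0 0 0 1;0 0 0 0 0 0 1'; python3 -m pendant '0 0 0 0 0 0 1;0 0 0 0 0 0 1;0 0 0 0 0 0 1'; python3 - <<'E'
from h import *
im,K,W=cam('wrist'); save('w6',im,None,1.5)
im,K,W=cam('scene'); save('s6',im,(210,80,310,160),8)
o=manip.get_obs(); p=np.array(o['position']); R=np.array(o['tool_rot']).reshape(3,3)
for s in(-1,1):
  q=p+s*.0425*R[:,1]; print(((px(K,W,q)-[210,80])*8).round())
  q=q+[0,0,.013]; print(((px(K,W,q)-[210,80])*8).round())
E
```

```text
time: 4.08
position: [0.4368, 0.2235, 0.0297]
tool_rot: [[-0.728, -0.686, -0.0], [-0.686, 0.728, 0.0], [0.0, 0.0, -1.0]]
wrist_force: [-0.2, -0.4, -1.1]
finger_gap: 0.708
time: 4.33
position: [0.4369, 0.2235, 0.0298]
tool_rot: [[-0.728, -0.686, 0.0], [-0.686, 0.728, -0.0], [-0.0, -0.0, -1.0]]
wrist_force: [-0.1, 0.9, 0.7]
finger_gap: 1.002
[399. 642.]
[399. 620.]
[422. 478.]
[422. 455.]
```

View pics/s6.png

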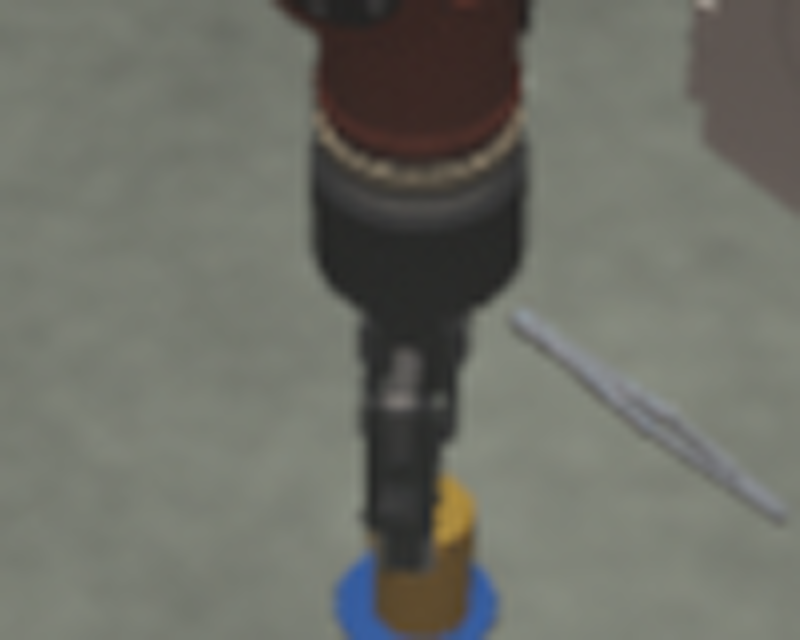

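View pics/w6.png

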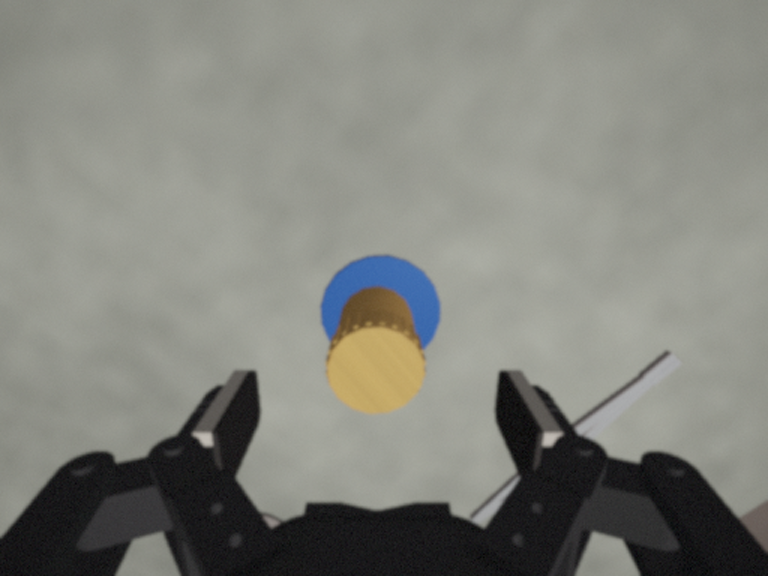

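```bash
python3 -m pendant '0 0 -1 0 0 0 1;0 0 -2 0 0 0 1;0 0 -2 0 0 0 1'; python3 - <<'E'
from h import *
im,K,W=cam('wrist'); save('w7',im,None,1.5)
im,K,W=cam('scene'); save('s7',im,(210,80,310,160),8)
E
```

```text
time: 4.68
position: [0.4344, 0.2227, 0.0071]
tool_rot: [[-0.728, -0.686, -0.005], [-0.686, 0.728, -0.002], [0.005, 0.002, -1.0]]
wrist_force: [-1.1, -0.3, 0.2]
finger_gap: 0.996
```

View pics/s7.png

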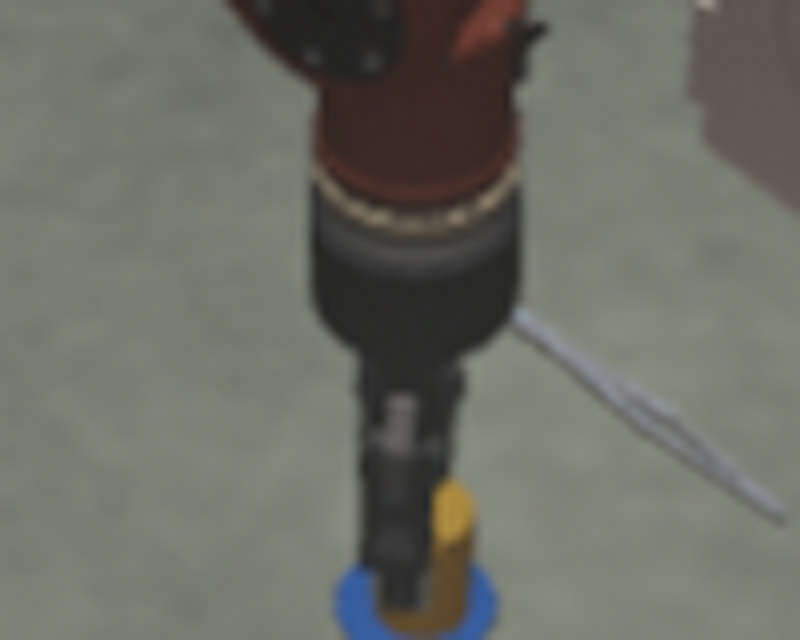

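View pics/w7.png

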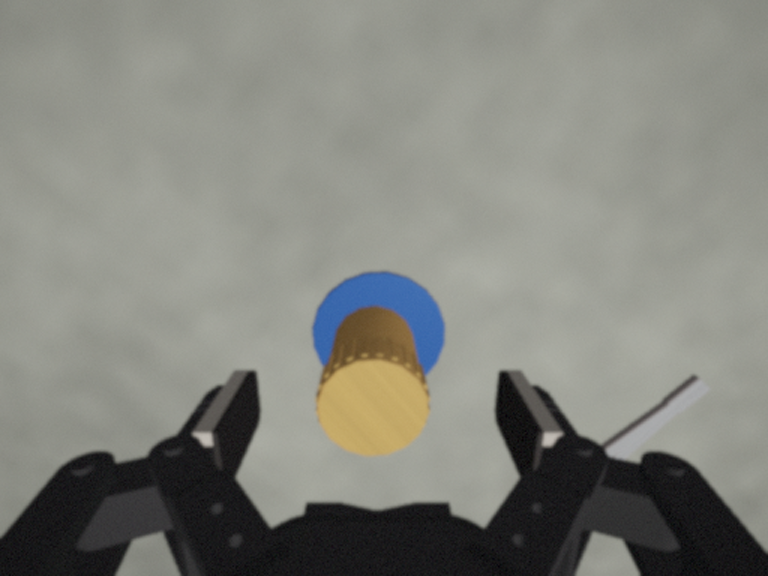

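```bash
python3 -m pendant '0 0 -0.4 0 0 0 1;0 0 -0.8 0 0 0 1;0 0 -0.8 0 0 0 0.2;0 0 -0.8 0 0 0 -0.5;0 0 -0.8 0 0 0 -1' 60;python3 -m pendant '0 0 0 0 0 0 -1;0 0 0 0 0 0 -1;0 0 0 0 0 0 -1;0 0 0 0 0 0 -1;0 0 0 0 0 0 -1'
```

```text
time: 5.2
position: [0.4369, 0.2236, 0.0018]
tool_rot: [[-0.728, -0.686, 0.0], [-0.686, 0.728, 0.0], [-0.0, -0.0, -1.0]]
wrist_force: [0.6, -0.2, -0.4]
finger_gap: 0.61
time: 5.62
position: [0.4373, 0.2236, 0.0023]
tool_rot: [[-0.728, -0.686, 0.001], [-0.686, 0.728, 0.0], [-0.001, -0.0, -1.0]]
wrist_force: [-1.3, -1.7, 5.0]
finger_gap: 0.45
```

```bash
python3 -m pendant '0 0 0 0 0 0 -1;0 0 0 0 0 0 -1' 90; python3 - <<'E'
from h import *
o=manip.get_obs(); print(o['position'],o['wrist_force'],o['moment'],o['finger_gap'])
im,K,W=cam('wrist'); save('w8',im,None,1.5)
im,K,W=cam('scene'); save('s8',im,(210,80,310,160),8)
E
```

```text
time: 5.78
position: [0.4373, 0.2236, 0.0024]
tool_rot: [[-0.728, -0.686, 0.001], [-0.686, 0.728, 0.0], [-0.001, -0.0, -1.0]]
wrist_force: [-0.7, -0.6, 6.0]
finger_gap: 0.439
[0.43732444 0.22362648 0.00244118] [-0.72852323 -0.5733857   6.00603296] [-0.14495499  0.29267808  0.02980433] 0.43944836712741664
```

View pics/s8.png

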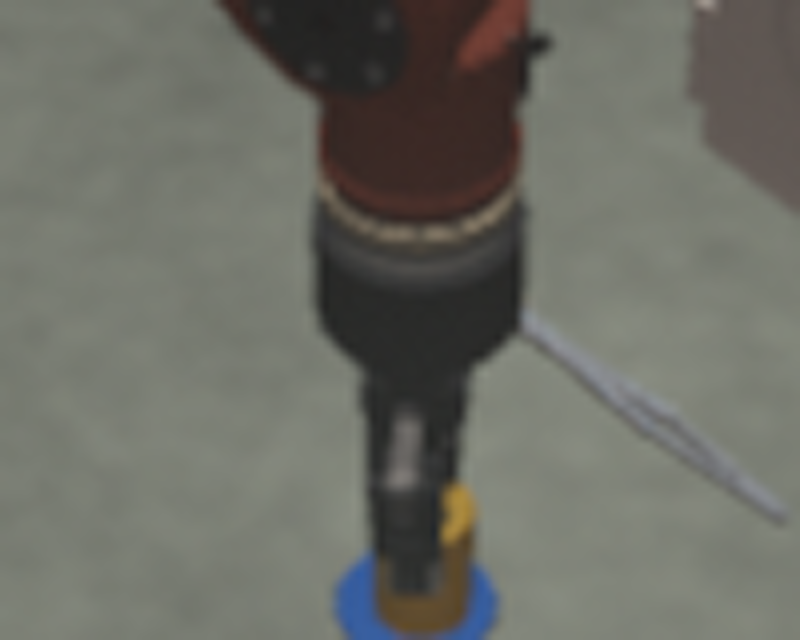

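View pics/w8.png

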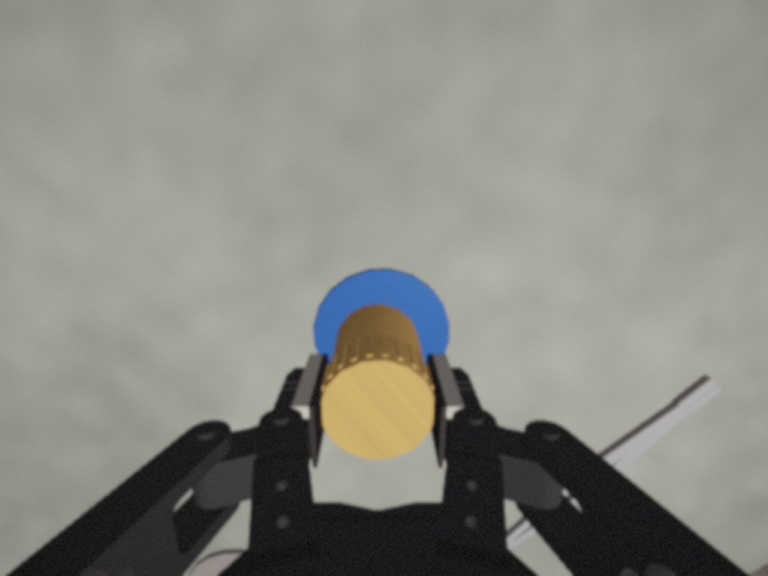

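```bash
python3 -m pendant '0 0 2 0 0 0 -1;0 0 5 0 0 0 -1;0 0 9 0 0 0 -1;1 -4 9.3 0 0 0 -1;2 -8 9.3 0 0 0 -1'; python3 -m pendant '1.5 -4 0 0 0 0 -1;3 -8 0 0 0 0 -1;4 -12 0 0 0 0 -1;5 -16 0 0 0 0 -1;6 -20 0 0 0 0 -1';python3 -m pendant '0 0 0 0 0 0 -1;0 0 0 0 0 0 -1'
```

```text
time: 6.3
position: [0.4592, 0.1449, 0.0976]
tool_rot: [[-0.724, -0.69, 0.007], [-0.69, 0.724, 0.001], [-0.006, -0.004, -1.0]]
wrist_force: [1.4, -0.4, -4.8]
finger_gap: 0.444
time: 6.72
position: [0.5153, -0.0573, 0.0931]
tool_rot: [[-0.728, -0.686, -0.003], [-0.686, 0.728, 0.001], [0.001, 0.002, -1.0]]
wrist_force: [1.5, -0.3, -5.0]
finger_gap: 0.439
time: 6.88
position: [0.516, -0.0578, 0.0934]
tool_rot: [[-0.731, -0.682, -0.002], [-0.682, 0.731, 0.001], [0.001, 0.002, -1.0]]
wrist_force: [-0.7, -0.0, -4.2]
finger_gap: 0.444
```

```bash
python3 - <<'E'
from h import *
im,K,W=cam('wrist'); save('w9',im,None,1.5); np.savez('w9',im=im,K=K,W=W); save('w9c',im,(190,70,310,160),6.6)
o=manip.get_obs();print(o['position'],o['qpos'].round(3), px(K,W,np.array([.5543,-.040,.062])), px(K,W,np.array([.5545,-.040,.03])))
im,K,W=cam('top'); save('t9c',im,(240,160,340,250),8);np.savez('t9',im=im,K=K,W=W)
E
```

```text
[ 0.51523704 -0.05617155  0.09316467] [-2.440e-01  1.110e-01  1.946e+00  1.000e-03  1.088e+00 -2.569e+00] [235.69374801 250.13020422] [237.24791713 233.4381626 ]
```

View pics/w9.png

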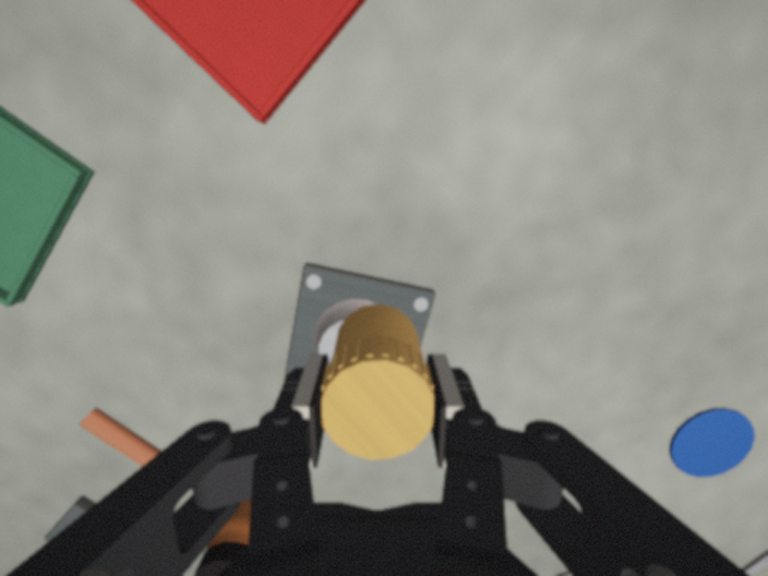

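View pics/w9c.png

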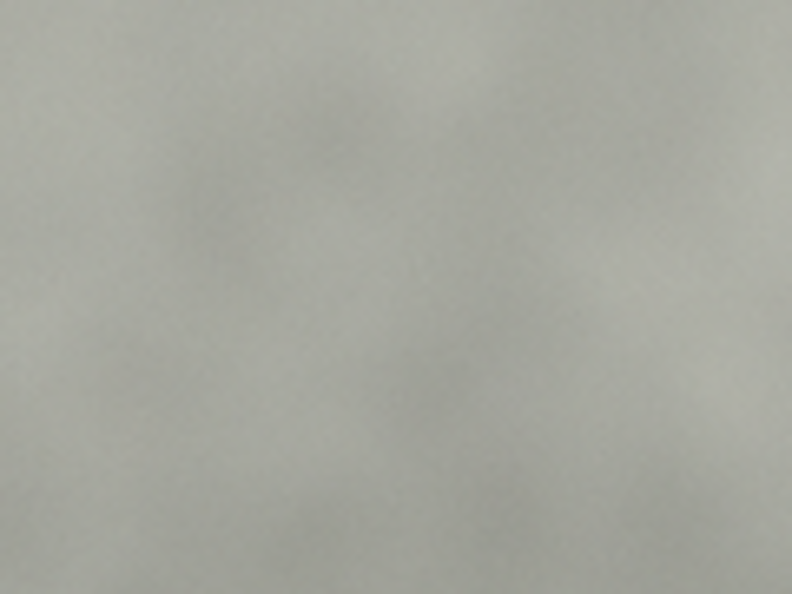

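```bash
python3 -m pendant '2.5 1.5 0 0 0 -3 -1;5 3.3 0 0 0 -5 -1;7.7 5.1 0 0 0 -5 -1;7.7 5.1 0 0 0 -5 -1;7.7 5.1 0 0 0 -5 -1';python3 -m pendant '0 0 0 0 0 0 -1'; python3 - <<'E'
from h import *
im,K,W=cam('wrist'); save('w10',im,None,1.5); np.savez('w10',im=im,K=K,W=W); save('w10c',im,(200,70,300,160),7.5)
o=manip.get_obs();print(o['position'],o['qpos'].round(3), px(K,W,np.array([.5543,-.040,.062])), px(K,W,np.array([.5545,-.040,.03])))
E
```

```text
time: 7.4
position: [0.5936, -0.0018, 0.0939]
tool_rot: [[-0.782, -0.623, -0.001], [-0.623, 0.782, 0.0], [0.001, 0.001, -1.0]]
wrist_force: [-0.6, -0.2, -3.5]
finger_gap: 0.44
time: 7.48
position: [0.592, -0.003, 0.0935]
tool_rot: [[-0.783, -0.622, -0.003], [-0.622, 0.783, 0.0], [0.002, 0.002, -1.0]]
wrist_force: [-0.6, 0.1, -4.2]
finger_gap: 0.44
[ 0.59177286 -0.00358867  0.09359268] [-0.124  0.258  1.772 -0.     1.115 -2.365] [243.5842091  141.39951222] [244.31932039 136.65824614]
```

View pics/w10.png

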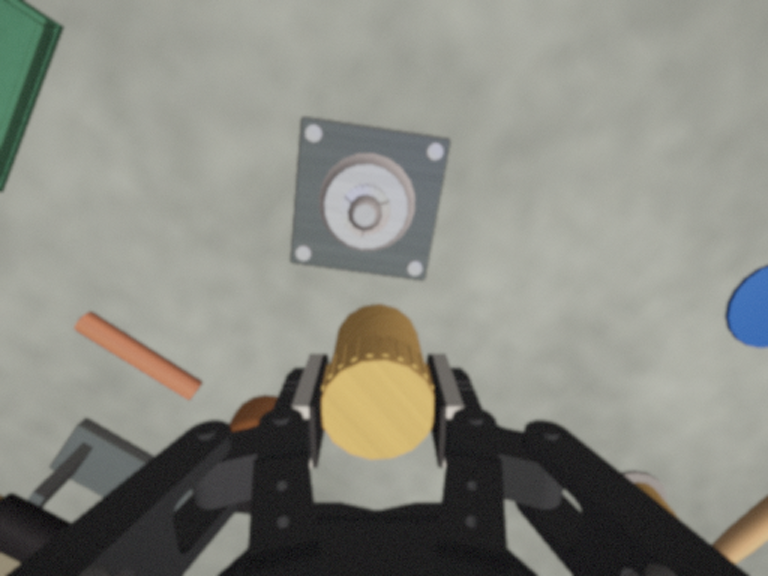

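View pics/w10c.png

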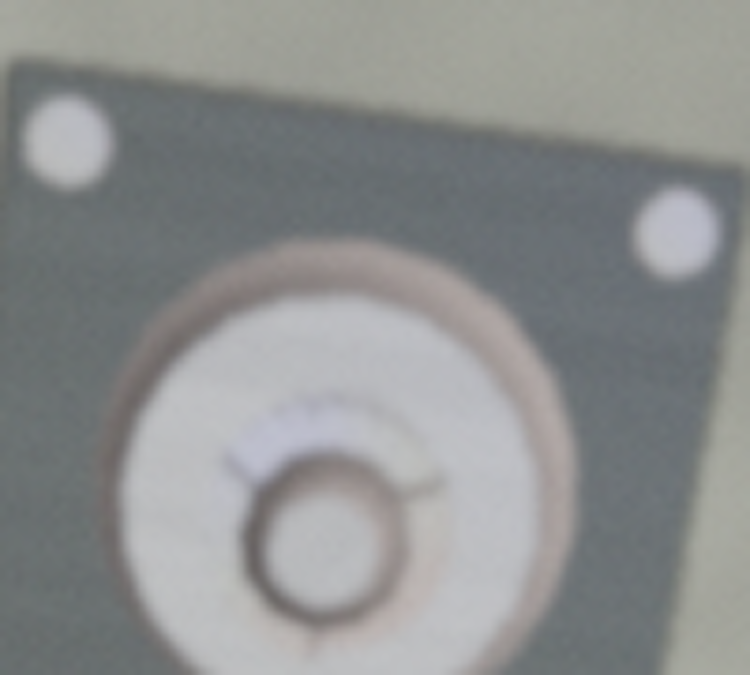

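```bash
python3 - <<'E'
from h import *
d=np.load('w10.npz');K,W=d['K'],d['W']; im=d['im']
save('w10d',im,(205,230,300,312),7.5)
print('tip',pt(K,W,242.6,142.6,.062)); p=np.array([0.59177286,-0.00358867,0.09359268])
c=pt(K,W,252.0,272.7,p[2]+.0576); print('cap',c,c-p)
# shoulder: circle center in crop: fit
sh=pt(K,W,200+(330)/7.5-.43,70+(502)/7.5-.43,.03);print('sh',sh)
E
```

```text
tip [ 0.55546984 -0.04002912  0.062     ]
cap [ 0.59312322 -0.00158086  0.15119268] [0.00135036 0.00200781 0.0576    ]
sh [ 0.55479907 -0.04058848  0.03      ]
```

View pics/w10d.png

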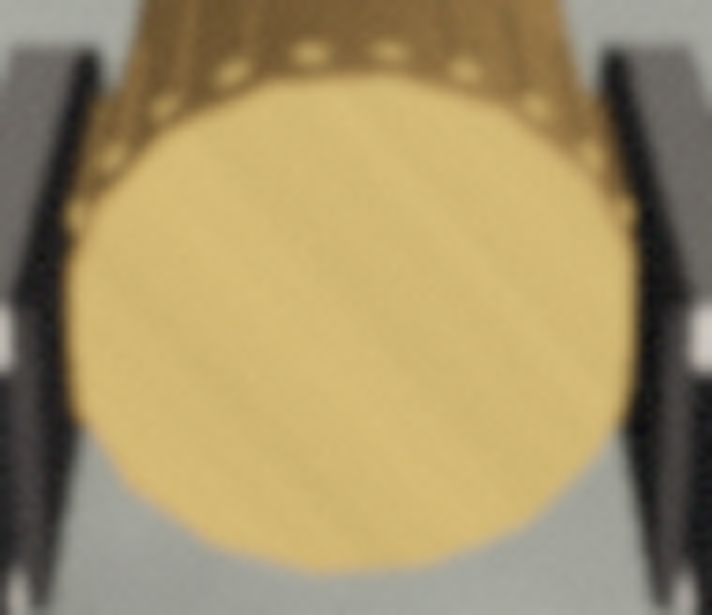

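```bash
python3 -m pendant '-2 -2 0 0 0 0 -1;-3.8 -3.7 0 0 0 0 -1;-3.8 -3.7 -1 0 0 0 -1;-3.8 -3.7 -2.6 0 0 0 -1;-3.8 -3.7 -2.6 0 0 0 -1' 90;python3 -m pendant '0 0 0 0 0 0 -1;0 0 0 0 0 0 -1'; python3 - <<'E'
from h import *
o=manip.get_obs();print(o['position'],o['qpos'].round(3),o['wrist_force'],o['moment'])
im,K,W=cam('top'); save('t11',im,(240,160,340,250),7); np.savez('t11',im=im,K=K,W=W)
im,K,W=cam('scene'); save('s11',im,(170,150,270,240),7); np.savez('s11',im=im,K=K,W=W)
E
```

```text
time: 7.95
position: [0.5516, -0.0414, 0.0656]
tool_rot: [[-0.786, -0.619, -0.006], [-0.619, 0.786, 0.001], [0.004, 0.005, -1.0]]
wrist_force: [-1.4, -0.0, -4.9]
finger_gap: 0.437
time: 8.12
position: [0.5555, -0.0416, 0.069]
tool_rot: [[-0.785, -0.62, 0.0], [-0.62, 0.785, 0.0], [-0.0, 0.0, -1.0]]
wrist_force: [0.7, -0.2, -3.2]
finger_gap: 0.437
[ 0.55552234 -0.04161921  0.06897287] [-0.201  0.221  1.871  0.     1.05  -2.44 ] [ 0.69363888 -0.19175433 -3.22275306] [ 0.02647981 -0.0608661  -0.01064482]
```

View pics/s11.png

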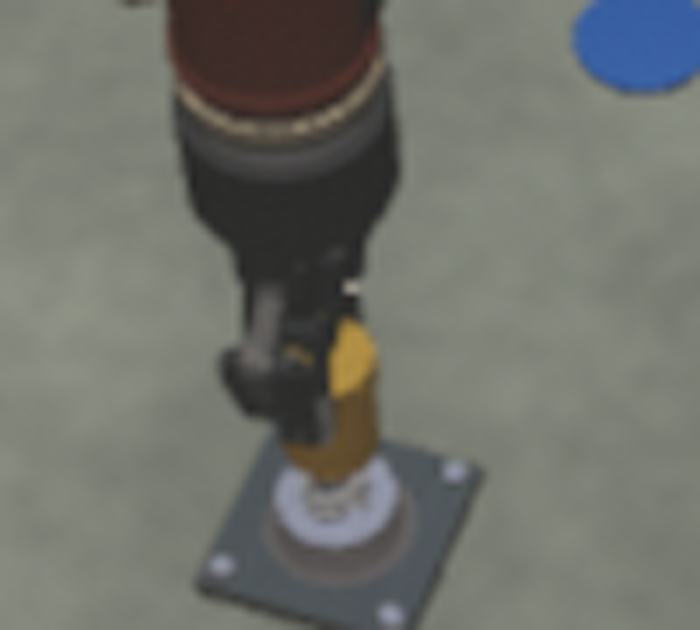

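View pics/t11.png

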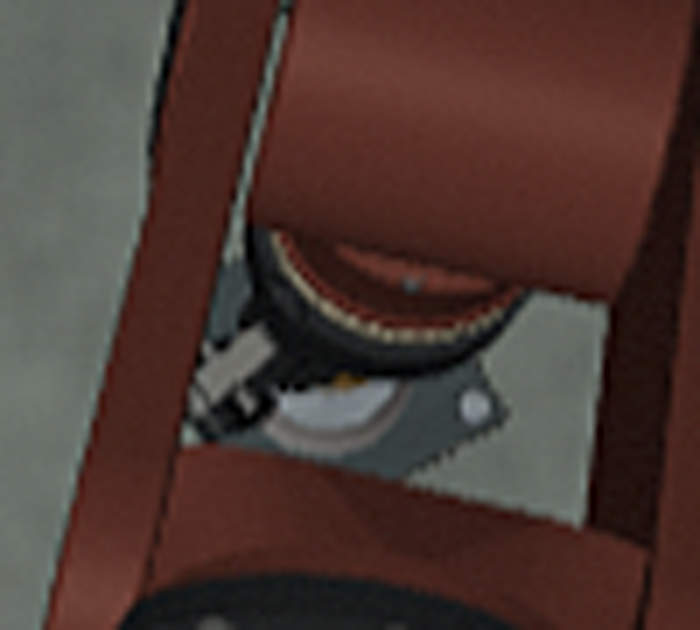

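```bash
python3 -m pendant '-0.2 0.05 0 0 0 0 -1;-0.2 0.05 -0.5 0 0 0 -1;-0.2 0.05 -1 0 0 0 -1;-0.2 0.05 -1 0 0 0 -1'; python3 -m pendant '0 0 -0.3 0 0 0 -1;0 0 -0.6 0 0 0 -1;0 0 -0.6 0 0 0 -1'
```

```text
time: 8.55
position: [0.5525, -0.0409, 0.0574]
tool_rot: [[-0.785, -0.62, -0.002], [-0.62, 0.785, 0.0], [0.002, 0.002, -1.0]]
wrist_force: [-0.8, 0.1, -3.9]
finger_gap: 0.434
time: 8.8
position: [0.553, -0.0411, 0.0518]
tool_rot: [[-0.785, -0.62, -0.001], [-0.62, 0.785, 0.0], [0.001, 0.001, -1.0]]
wrist_force: [-0.6, 0.4, -4.6]
finger_gap: 0.44
```

```bash
python3 -m pendant '0 0 -0.2 0 0 0 -1;0 0 -0.4 0 0 0 -1;0 0 -0.5 0 0 0 -1;0 0 -0.5 0 0 0 -1'; python3 -m pendant '0 0 -0.1 0 0 0 -1;0 0 -0.2 0 0 0 -1;0 0 -0.2 0 0 0 -1'
```

```text
time: 9.13
position: [0.5534, -0.0412, 0.0474]
tool_rot: [[-0.785, -0.62, -0.001], [-0.62, 0.785, 0.0], [0.0, 0.0, -1.0]]
wrist_force: [0.1, 0.6, -3.3]
finger_gap: 0.436
time: 9.38
position: [0.5535, -0.0412, 0.0456]
tool_rot: [[-0.785, -0.62, -0.0], [-0.62, 0.785, 0.0], [0.0, 0.0, -1.0]]
wrist_force: [-1.0, -0.6, -3.5]
finger_gap: 0.441
```

```bash
python3 -m pendant '0 0 -0.1 0 0 0 -1;0 0 -0.2 0 0 0 -1;0 0 -0.2 0 0 0 -1'; python3 -m pendant '0 0 -0.1 0 0 0 -1;0 0 -0.2 0 0 0 -1;0 0 -0.2 0 0 0 -1'
```

```text
time: 9.63
position: [0.5535, -0.0412, 0.0435]
tool_rot: [[-0.785, -0.62, -0.0], [-0.62, 0.785, 0.0], [0.0, 0.0, -1.0]]
wrist_force: [-0.1, -0.7, -3.5]
finger_gap: 0.437
time: 9.88
position: [0.5534, -0.0412, 0.0415]
tool_rot: [[-0.785, -0.62, -0.0], [-0.62, 0.785, 0.0], [0.0, 0.0, -1.0]]
wrist_force: [-0.1, 0.7, -3.5]
finger_gap: 0.435
```

```bash
python3 -m pendant '0 0 -0.1 0 0 0 -1;0 0 -0.1 0 0 0 -1'; python3 -m pendant '0 0 -0.1 0 0 0 -1;0 0 -0.1 0 0 0 -1';python3 -m pendant '0 0 -0.1 0 0 0 -1;0 0 -0.1 0 0 0 -1'
```

```text
time: 10.05
position: [0.5535, -0.0412, 0.0406]
tool_rot: [[-0.785, -0.62, -0.0], [-0.62, 0.785, 0.0], [0.0, 0.0, -1.0]]
wrist_force: [-0.1, -1.2, -3.5]
finger_gap: 0.439
time: 10.22
position: [0.5535, -0.0412, 0.0396]
tool_rot: [[-0.785, -0.62, -0.0], [-0.62, 0.785, 0.0], [0.0, 0.0, -1.0]]
wrist_force: [-0.9, -0.2, -4.1]
finger_gap: 0.439
time: 10.38
position: [0.5535, -0.0412, 0.0386]
tool_rot: [[-0.785, -0.62, -0.0], [-0.62, 0.785, 0.0], [0.0, 0.0, -1.0]]
wrist_force: [-0.2, -0.1, -3.8]
finger_gap: 0.442
```

```bash
python3 -m pendant '0 0 -0.1 0 0 0 -1;0 0 -0.1 0 0 0 -1'; python3 -m pendant '0 0 -0.1 0 0 0 -1;0 0 -0.1 0 0 0 -1'
```

```text
time: 10.55
position: [0.5535, -0.0412, 0.0376]
tool_rot: [[-0.785, -0.62, -0.0], [-0.62, 0.785, 0.0], [0.0, 0.0, -1.0]]
wrist_force: [-0.1, 0.4, -3.3]
finger_gap: 0.433
time: 10.72
position: [0.5539, -0.0412, 0.0372]
tool_rot: [[-0.785, -0.62, 0.0], [-0.62, 0.785, 0.0], [-0.0, -0.0, -1.0]]
wrist_force: [-0.4, 0.3, -1.3]
finger_gap: 0.435
```

```bash
python3 -m pendant '-0.01 0.02 0 0 0 -6 -1;-0.01 0.03 0 0 0 -12 -1;-0.02 0.05 -0.03 0 0 -18 -1;-0.02 0.06 -0.07 0 0 -24 -1;-0.03 0.08 -0.1 0 0 -30 -1'; python3 -c "
from h import *
o=manip.get_obs();print(o['wrist_force'],o['moment'],o['qpos'][5])"
```

```text
time: 11.13
position: [0.5534, -0.0404, 0.0356]
tool_rot: [[-0.99, -0.139, 0.0], [-0.139, 0.99, -0.0], [-0.0, -0.0, -1.0]]
wrist_force: [-0.3, -1.1, -3.6]
finger_gap: 0.44
[-0.25538895 -1.08039279 -3.55549112] [-0.0247728   0.00678581 -0.03285418] -1.9098573410809463
```

```bash
python3 -m pendant '0 0.02 -0.04 0 0 -6 -1;0 0.03 -0.08 0 0 -12 -1;0.01 0.05 -0.12 0 0 -18 -1;0.01 0.06 -0.16 0 0 -24 -1;0.01 0.08 -0.2 0 0 -30 -1'; python3 -c "
from h import *
o=manip.get_obs();print(o['wrist_force'],o['moment'],o['qpos'][5])"
```

```text
time: 11.55
position: [0.5534, -0.0396, 0.0336]
tool_rot: [[-0.927, 0.375, 0.0], [0.375, 0.927, -0.0], [-0.0, 0.0, -1.0]]
wrist_force: [-0.3, -0.2, -4.0]
finger_gap: 0.436
[-0.25344995 -0.23623293 -4.04023829] [ 0.03592403  0.02438158 -0.05399221] -1.3847464191746026
```

```bash
python3 -m pendant '0.01 0.01 -0.04 0 0 -6 -1;0.02 0.03 -0.08 0 0 -12 -1;0.02 0.03 -0.08 0 0 -12 -1'; python3 -c "
from h import *
o=manip.get_obs();print(o['wrist_force'],o['moment'],o['qpos'][5])"
```

```text
time: 11.8
position: [0.5537, -0.0393, 0.0328]
tool_rot: [[-0.831, 0.556, 0.0], [0.556, 0.831, -0.0], [-0.0, 0.0, -1.0]]
wrist_force: [-0.5, -0.6, -4.4]
finger_gap: 0.441
[-0.49318832 -0.57613964 -4.43763302] [ 0.04954865 -0.04845261  0.03862051] -1.178248378729255
```

```bash
python3 -m pendant '0.01 0.01 -0.04 0 0 -6 -1;0.02 0.03 -0.08 0 0 -12 -1;0.03 0.04 -0.12 0 0 -18 -1;0.03 0.04 -0.12 0 0 -18 -1'; python3 -c "
from h import *
o=manip.get_obs();print(o['wrist_force'],o['moment'],o['qpos'][5])"
```

```text
time: 12.13
position: [0.554, -0.0389, 0.0316]
tool_rot: [[-0.62, 0.784, 0.0], [0.784, 0.62, -0.0], [-0.0, 0.0, -1.0]]
wrist_force: [0.4, 0.9, -3.8]
finger_gap: 0.44
[ 0.36664951  0.92595875 -3.83215021] [-0.08692256 -0.02723141 -0.02927153] -0.8657816868204585
```

```bash
python3 -m pendant '0.01 0.01 -0.04 0 0 -6 -1;0.03 0.01 -0.08 0 0 -12 -1;0.05 0.02 -0.12 0 0 -18 -1;0.06 0.03 -0.16 0 0 -24 -1;0.08 0.03 -0.2 0 0 -30 -1'; python3 -c "
from h import *
o=manip.get_obs();print(o['wrist_force'],o['moment'],o['qpos'][5])"
```

```text
time: 12.55
position: [0.5547, -0.0386, 0.0297]
tool_rot: [[-0.144, 0.99, -0.0], [0.99, 0.144, 0.0], [0.0, -0.0, -1.0]]
wrist_force: [0.8, 0.7, -3.5]
finger_gap: 0.438
[ 0.78551017  0.70674733 -3.53636366] [0.04543967 0.00192347 0.03953315] -0.34052026065889013
```

```bash
python3 -m pendant '0.02 0 -0.04 0 0 -6 -1;0.03 0 -0.08 0 0 -12 -1;0.03 0 -0.08 0 0 -12 -1'; python3 -m pendant '0.02 0 -0.03 0 0 -6 -1;0.02 0 -0.06 0 0 -6 -1;0.02 0 -0.06 0 0 -6 -1'; python3 -c "
from h import *
o=manip.get_obs();print(o['wrist_force'],o['moment'],o['qpos'][5])"
```

```text
time: 12.8
position: [0.5551, -0.0387, 0.0289]
tool_rot: [[0.062, 0.998, 0.0], [0.998, -0.062, -0.0], [-0.0, 0.0, -1.0]]
wrist_force: [-0.5, 0.3, -3.2]
finger_gap: 0.438
time: 13.05
position: [0.5554, -0.0388, 0.0286]
tool_rot: [[0.163, 0.987, 0.0], [0.987, -0.163, -0.0], [-0.0, 0.0, -1.0]]
wrist_force: [0.1, 0.0, -2.5]
finger_gap: 0.436
[ 0.09304448  0.03575039 -2.48291227] [-0.00952804  0.03574813  0.01726765] -0.03221095114178918
```

```bash
python3 -m pendant '0.01 0 -0.03 0 0 -4 -1;0.02 0 -0.04 0 0 -8 -1;0.02 0 -0.04 0 0 -8 -1'; python3 -c "
from h import *
o=manip.get_obs();print(o['position'],o['wrist_force'],o['moment'],o['qpos'][5])"
```

```text
time: 13.3
position: [0.5562, -0.0386, 0.0285]
tool_rot: [[0.301, 0.954, 0.002], [0.954, -0.301, -0.0], [0.0, 0.002, -1.0]]
wrist_force: [0.9, 0.4, -1.0]
finger_gap: 0.438
[ 0.55624358 -0.03859195  0.02849615] [ 0.86255389  0.4038311  -0.99539882] [ 0.03704671 -0.10844598 -0.01350552] 0.11023163008268748
```

```bash
python3 -m pendant '0 0 -0.05 0 0 -5 -1;0.01 0 -0.1 0 0 -10 -1;0.01 0 -0.1 0 0 -10 -1'; python3 - <<'E'
from h import *
o=manip.get_obs();print(o['position'],o['wrist_force'],o['moment'],o['qpos'][5])
im,K,W=cam('scene'); save('s12',im,(180,160,270,230),8)
im,K,W=cam('wrist'); save('w12',im,None,1.5)
E
```

```text
time: 13.55
position: [0.5573, -0.0388, 0.0285]
tool_rot: [[0.462, 0.887, 0.003], [0.887, -0.462, -0.0], [0.001, 0.003, -1.0]]
wrist_force: [0.4, -0.1, 2.5]
finger_gap: 0.439
[ 0.55731317 -0.03881407  0.02845428] [ 0.387443   -0.05440362  2.45683167] [ 0.07837866 -0.10160164 -0.03765177] 0.2849041630141136
```

View pics/s12.png

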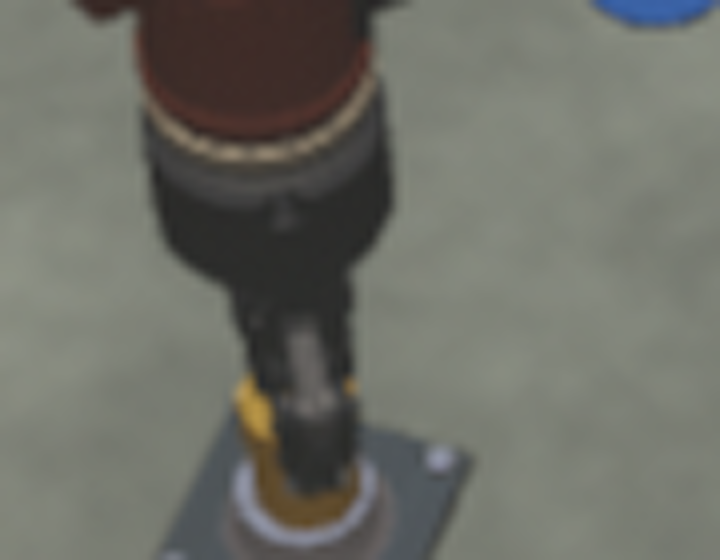

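View pics/w12.png

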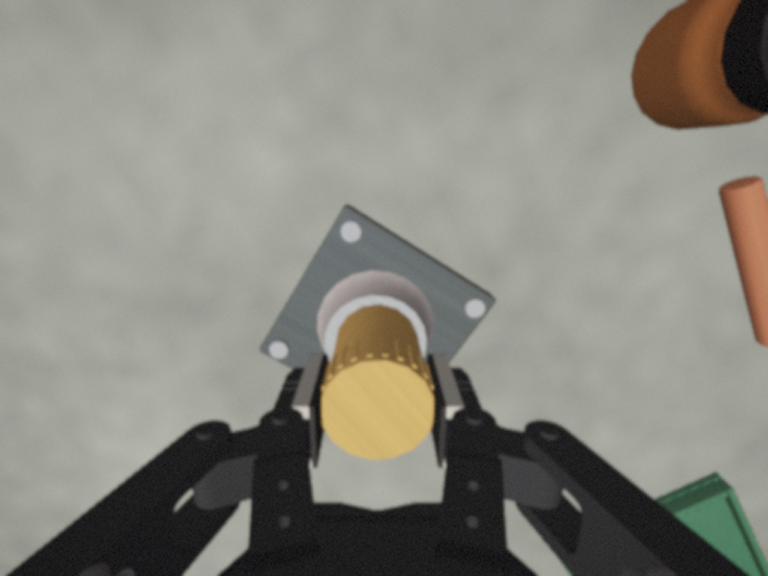

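```bash
python3 -m pendant '0 0 0.14 0 0 0 -1;-0.02 0 0.18 0 0 6 -1;-0.03 0 0.22 0 0 12 -1;-0.04 0 0.26 0 0 18 -1;-0.06 0 0.3 0 0 24 -1'; python3 -c "
from h import *
o=manip.get_obs();print(o['position'],o['wrist_force'],o['moment'],o['qpos'][5])"
```

```text
time: 14.07
position: [0.5541, -0.039, 0.029]
tool_rot: [[0.056, 0.998, -0.001], [0.998, -0.056, -0.001], [-0.001, -0.001, -1.0]]
wrist_force: [1.5, -1.6, -3.2]
finger_gap: 0.441
[ 0.55407773 -0.03903233  0.02901892] [ 1.53010926 -1.58466994 -3.16293143] [-0.27372219 -0.21903091 -0.03085901] -0.13909732431074934
```

```bash
python3 -m pendant '-0.01 0 0.04 0 0 6 -1;-0.02 0 0.08 0 0 12 -1;-0.03 -0.01 0.12 0 0 18 -1;-0.05 -0.02 0.16 0 0 24 -1;-0.06 -0.02 0.2 0 0 30 -1'; python3 -c "
from h import *
o=manip.get_obs();print(o['position'],o['wrist_force'],o['moment'],o['qpos'][5])"
```

```text
time: 14.48
position: [0.5535, -0.039, 0.031]
tool_rot: [[-0.45, 0.893, -0.001], [0.893, 0.45, -0.0], [0.0, -0.001, -1.0]]
wrist_force: [1.2, -0.0, -3.2]
finger_gap: 0.443
[ 0.55349872 -0.03903322  0.03096953] [ 1.21466869e+00 -1.32803189e-03 -3.24692283e+00] [-0.06763285 -0.17393949  0.00191152] -0.6632639721106999
```

```bash
python3 -m pendant '-0.01 -0.01 0.04 0 0 6 -1;-0.02 -0.02 0.08 0 0 12 -1;-0.03 -0.04 0.12 0 0 18 -1;-0.04 -0.05 0.16 0 0 24 -1;-0.04 -0.06 0.2 0 0 30 -1'; python3 -m pendant '0 -0.01 0.04 0 0 6 -1;0 -0.03 0.08 0 0 12 -1;0 -0.05 0.12 0 0 18 -1;0 -0.06 0.16 0 0 24 -1;0 -0.08 0.2 0 0 30 -1'; python3 -c "
from h import *
o=manip.get_obs();print(o['position'],o['wrist_force'],o['moment'],o['qpos'][5])"
```

```text
time: 14.9
position: [0.5529, -0.0393, 0.0328]
tool_rot: [[-0.836, 0.548, -0.002], [0.548, 0.836, 0.0], [0.002, -0.001, -1.0]]
wrist_force: [1.0, -0.8, -2.6]
finger_gap: 0.439
time: 15.32
position: [0.5526, -0.0402, 0.0347]
tool_rot: [[-0.998, 0.056, -0.003], [0.056, 0.998, 0.0], [0.003, 0.0, -1.0]]
wrist_force: [0.1, 0.1, -2.4]
finger_gap: 0.439
[ 0.55256921 -0.04018347  0.03474259] [ 0.07375221  0.13358027 -2.35099889] [-0.00174194 -0.08132831  0.01527242] -1.7131142860741742
```

```bash
python3 -m pendant '0.01 -0.01 0.06 0 0 6 -1;0.01 -0.02 0.11 0 0 12 -1;0.02 -0.04 0.16 0 0 18 -1;0.02 -0.05 0.21 0 0 24 -1;0.03 -0.07 0.26 0 0 30 -1'; python3 -m pendant '0.01 -0.02 0.04 0 0 6 -1;0.02 -0.03 0.09 0 0 12 -1;0.02 -0.03 0.09 0 0 12 -1'; python3 -c "
from h import *
o=manip.get_obs();print(o['position'],o['wrist_force'],o['moment'],o['qpos'][5])"
```

```text
time: 15.73
position: [0.5524, -0.0409, 0.037]
tool_rot: [[-0.893, -0.45, -0.003], [-0.45, 0.893, 0.0], [0.003, 0.002, -1.0]]
wrist_force: [0.3, 0.1, -3.9]
finger_gap: 0.434
time: 15.98
position: [0.5526, -0.0411, 0.038]
tool_rot: [[-0.782, -0.623, -0.004], [-0.623, 0.782, 0.0], [0.002, 0.003, -1.0]]
wrist_force: [-0.2, -0.2, -4.1]
finger_gap: 0.439
[ 0.55262707 -0.04109172  0.03798567] [-0.18564041 -0.21387987 -4.08570521] [-0.01332755 -0.02382225  0.01127996] -2.4438065431325335
```

```bash
python3 -m pendant '0 0 0.1 0 0 0 -1;0 0 0.2 0 0 0 -1;0 0 0.2 0 0 0 -1';python3 -m pendant '0 0 0.2 0 0 0 -1;0 0 0.4 0 0 0 -1;0 0 0.4 0 0 0 -1'
```

```text
time: 16.23
position: [0.554, -0.0412, 0.0411]
tool_rot: [[-0.785, -0.619, -0.001], [-0.619, 0.785, 0.0], [0.001, 0.001, -1.0]]
wrist_force: [0.5, -0.7, -3.8]
finger_gap: 0.437
time: 16.48
position: [0.5549, -0.0413, 0.046]
tool_rot: [[-0.785, -0.62, 0.001], [-0.62, 0.785, -0.0], [-0.001, -0.001, -1.0]]
wrist_force: [-0.4, 0.2, -2.6]
finger_gap: 0.442
```

```bash
python3 -m pendant '0 0 2 0 0 0 -1;0 0 5 0 0 -6 -1;1 -3 6 0 0 -12 -1;2 -6.5 6 0 0 -18 -1;3.3 -9.5 6 0 0 -24 -1'; python3 -m pendant '1.2 -3.3 0 0 0 -6 -1;2.4 -6.6 0 0 0 -12 -1;3.6 -9.9 0 0 0 -18 -1;4.8 -13.2 0 0 0 -24 -1;5.6 -15 0 0 0 -30 -1'; python3 -m pendant '0 0 0 0 0 0 -1;0 0 0 0 0 0 -1'
```

```text
time: 16.9
position: [0.5887, -0.1378, 0.1076]
tool_rot: [[-0.97, -0.243, 0.003], [-0.243, 0.97, -0.002], [-0.003, -0.003, -1.0]]
wrist_force: [0.8, -0.7, -4.1]
finger_gap: 0.438
time: 17.32
position: [0.6441, -0.2907, 0.1055]
tool_rot: [[-0.961, 0.278, 0.001], [0.278, 0.961, -0.003], [-0.002, -0.002, -1.0]]
wrist_force: [-0.1, 0.0, -3.3]
finger_gap: 0.437
time: 17.48
position: [0.6433, -0.2875, 0.105]
tool_rot: [[-0.962, 0.272, -0.0], [0.272, 0.962, 0.001], [0.0, 0.0, -1.0]]
wrist_force: [-0.5, 0.2, -4.1]
finger_gap: 0.437
```

```bash
python3 -m pendant '0 0 -3 0 0 0 -1;0 0 -6 0 0 0 -1;0 0 -8.5 0 0 0 -1;0 0 -9.5 0 0 0 -1;0 0 -9.5 0 0 0 -1'; python3 -m pendant '0 0 0 0 0 0 -1;0 0 0 0 0 0 -1';  python3 - <<'E'
from h import *
o=manip.get_obs();print(o['position'],o['wrist_force'])
im,K,W=cam('wrist'); save('w13',im,None,1.5)
E
```

```text
time: 17.9
position: [0.6395, -0.2828, 0.0056]
tool_rot: [[-0.963, 0.269, -0.008], [0.269, 0.963, 0.005], [0.009, 0.003, -1.0]]
wrist_force: [-0.9, 0.9, -3.7]
finger_gap: 0.441
time: 18.07
position: [0.6453, -0.2867, 0.0129]
tool_rot: [[-0.963, 0.27, 0.004], [0.27, 0.963, -0.002], [-0.004, -0.001, -1.0]]
wrist_force: [-0.1, 0.2, -3.3]
finger_gap: 0.438
[ 0.64526823 -0.28669199  0.01289687] [-0.14236744  0.15300069 -3.29359929]
```

View pics/w13.png

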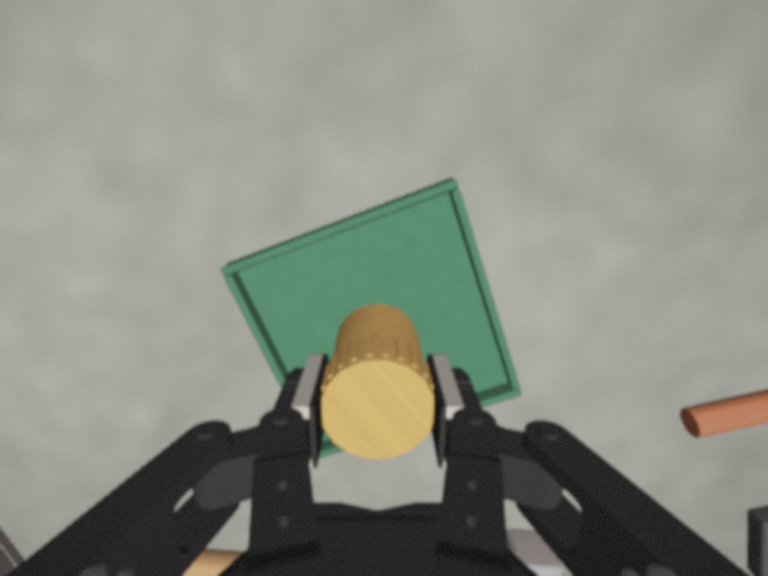

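```bash
python3 -m pendant '0 0 -0.3 0 0 0 -1;0 0 -0.6 0 0 0 -1;0 0 -0.8 0 0 0 -1;0 0 -0.8 0 0 0 -1;0 0 -0.8 0 0 0 -1'; python3 -m pendant '0 0 -0.1 0 0 0 -1;0 0 -0.2 0 0 0 -1;0 0 -0.2 0 0 0 -1;0 0 -0.2 0 0 0 -1'
```

```text
time: 18.53
position: [0.6436, -0.2864, 0.0027]
tool_rot: [[-0.963, 0.271, 0.0], [0.271, 0.963, -0.0], [-0.0, -0.0, -1.0]]
wrist_force: [1.8, -0.4, -3.2]
finger_gap: 0.436
time: 18.87
position: [0.6439, -0.2865, 0.0026]
tool_rot: [[-0.963, 0.271, 0.0], [0.271, 0.963, -0.0], [-0.0, -0.0, -1.0]]
wrist_force: [-3.0, 1.5, 5.3]
finger_gap: 0.435
```

Contact with the tray floor at the expected height. I'll release it now.

```bash
python3 -m pendant '0 0 0.1 0 0 0 -1;0 0 0.1 0 0 0 -0.1;0 0 0.1 0 0 0 0.1;0 0 0.1 0 0 0 0.5;0 0 0.1 0 0 0 0.8'; python3 -m pendant '0 0 0 0 0 0 0.8;0 0 0 0 0 0 0.8;0 0 0 0 0 0 0.8'; python3 -m pendant '0 0 1 0 0 0 0.8;0 0 3 0 0 0 0.8;0 0 6 0 0 0 0.8;0 0 9 0 0 0 0.8;0 0 12 0 0 0 0.8'; python3 -m pendant '0 4 1 0 0 0 0.8;-1 8 1 0 0 0 0.8;-2 12 1 0 0 0 0.8;-2 14 1 0 0 0 0.8;-2 15 1 0 0 0 0.8'; python3 -m pendant '0 0 0 0 0 0 0.8;0 0 0 0 0 0 0.8;0 0 0 0 0 0 0.8'; python3 - <<'E'
from h import *
for n in('scene','top'):
    im,K,W=cam(n); save(n+'14',im,None,1.5)
print(manip.get_obs()['time'],manip.get_obs()['wrist_force'])
E
```

```text
time: 19.28
position: [0.6437, -0.2864, 0.0015]
tool_rot: [[-0.963, 0.271, 0.001], [0.271, 0.963, -0.0], [-0.001, -0.0, -1.0]]
wrist_force: [0.3, 0.1, -0.2]
finger_gap: 0.814
time: 19.53
position: [0.6435, -0.2862, 0.0013]
tool_rot: [[-0.963, 0.271, 0.0], [0.271, 0.963, -0.0], [-0.0, -0.0, -1.0]]
wrist_force: [0.3, -0.4, -0.7]
finger_gap: 0.9
time: 19.95
position: [0.6433, -0.2861, 0.1232]
tool_rot: [[-0.963, 0.271, -0.0], [0.271, 0.963, 0.0], [0.0, 0.0, -1.0]]
wrist_force: [1.3, -0.2, -0.0]
finger_gap: 0.897
time: 20.37
position: [0.623, -0.133, 0.1324]
tool_rot: [[-0.963, 0.268, 0.0], [0.268, 0.963, 0.001], [-0.0, 0.001, -1.0]]
wrist_force: [0.6, 0.3, -0.0]
finger_gap: 0.897
time: 20.62
position: [0.6241, -0.1379, 0.1319]
tool_rot: [[-0.962, 0.272, 0.001], [0.272, 0.962, -0.001], [-0.001, -0.001, -1.0]]
wrist_force: [0.2, -0.5, -0.1]
finger_gap: 0.902
20.7167 [-0.29622239  0.82707463  0.35101296]
```

View pics/scene14.png

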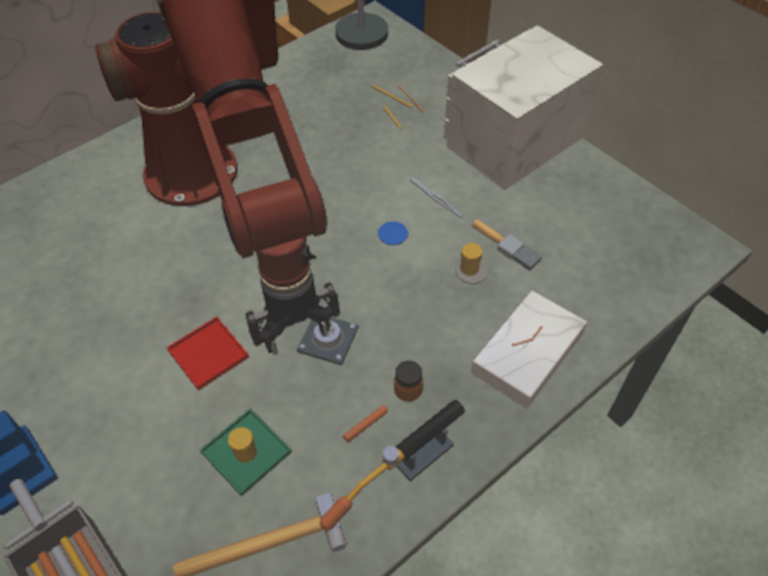

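View pics/top14.png

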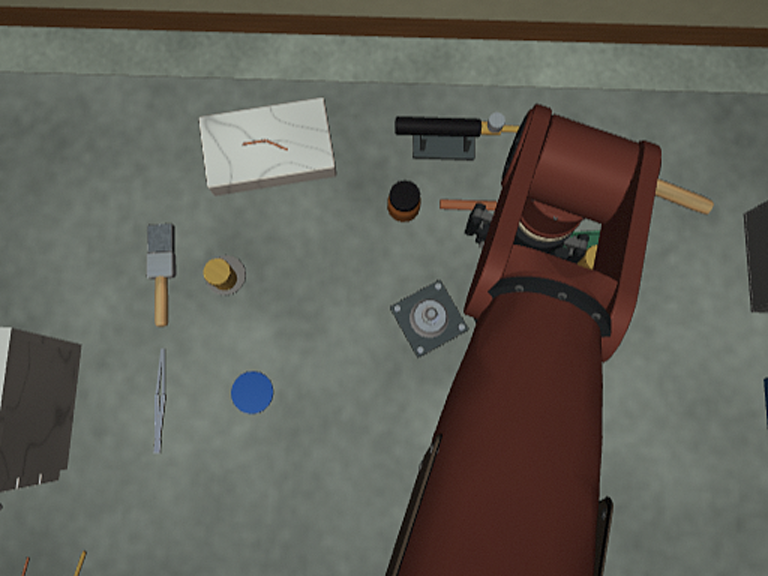

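The scene view shows the cap upright inside the green tray at (242,445). The grey-pad cap is still at (471,260), and the jar, tube, tweezers and brush have not moved. The arm is clear of everything.

```bash
python3 -c "
from cell import manip
print(manip.close_job())"
```

```text
the job is handed in; nothing more can be done
None
```

The cap from the blue pad turned fully home, so I unscrewed it and stood it upright in the green tray. The job was handed in at about 20.7 s.

- **Screwing down:** I set the cap on the thread, where it rested about 9 mm above home, and turned it clockwise about 156°. It passed the 5 mm point where the shallow cap would have stopped without any resistance. It stopped 26.1 mm above its height on the pad, against 26 mm expected for home. The scene view also showed its rim on the shoulder. Readings at the wrist on the gauge stayed within about 7 N of the cap's hanging weight.
- **Final check:** The last images show the cap upright in the green tray and the other cap still on the grey pad. The jar, tube, tweezers and brush are in place, and the gripper is touching nothing.
- **First grasp missed:** The first grip closed on air just above the cap, without disturbing it. In the pictures the real fingertips were about 30 mm above the TCP position the state reports. I went down that much further and the second grip held.
- **Camera disagreement:** The top and scene cameras disagreed by about 3 mm in y. I worked from cap-to-gauge differences, which agreed within 2 mm, and checked them with the wrist camera.

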